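# Spin washed apples dry with the removable crank

### The arm

A 6-joint arm with a two-finger parallel gripper is mounted at the origin on the work surface. World frame = base frame: x ahead of the robot, y to its left, z up, the work surface at z = 0. Lengths are in m, angles in rad, forces in N, time in s.
With the tool pointing down it reaches from about 0.3 to 0.775 m from the base axis. Payload 14.6 kg.
Tool frame: the origin (TCP) lies at the very end of the fingers, on their centre line; the grasp point (between the pads) lies 19 mm behind it; z points along the fingers, y is the line along which they close (so a half turn about z gives the same grasp; the last joint's range is limited). The gripper opens to 94 mm and grips with 3 to 60 N. Pads are 16 mm wide; open, the fingers measure 119 mm over their backs; the gripper's body (75 mm by 177 mm) begins 78 mm behind the grasp point.
Start: joints at [-1.176, 0.3, 1.521, -0, 1.321, -0.067], TCP at [0.245, -0.492, 0.205] pointing down, gripper open.
Joint ranges: [-3.03, 3.03], [-0.79, 2.21], [0.23, 2.52], [-1.04, 4.18], [0, 3.07], [-2.55, 2.55]. Speed limits (rad/s): [2.22, 2.22, 2.57, 3.14, 3.14, 3.14].

### API

Orientations are given as [roll, pitch, yaw] about the fixed x, y, z axes, in that order (R = Rz(yaw) Ry(pitch) Rx(roll)).
In Python, from station import ctrl gives the robot as it stands.
- The arm moves only by the tool move_arm, never from a script. Its argument "increments" is a list of rows, each a list of 7 numbers: the opening, from 0 (shut) to 1 (fully open), then the shift along the tool's x, y, z in units of 50 mm (1.0 is 50 mm), then the turn, a rotation vector about the tool's x, y, z in rad. In form: [[claw, tx, ty, tz, rx, ry, rz], ...]. A call has 1 to 20 rows; each row shifts and turns the commanded pose from where the row before left it, along the tool's axes as they then stand; what a row does not reach is not made up. A row lasts 1/10 s, in which the tool goes at most 50 mm and 8.59 degrees, less where a joint would pass 70% of its speed; a pose out of reach is approached as far as the arm can. A call is refused whole if a number of a shift passes 1 or a number of a turn 0.15, either way. A call with a gripper value outside its range is refused whole. The fingers move at their own pace and stop on an object; "force" is the grip in N (left out, the last holds). Time passes only in rows, so rows that do not move let the fingers close. It gives the time, the measured TCP pose, the force, the opening and the grip force at its end, in the units of the state.
- ctrl.get_obs(): the state, without advancing time (a new reading comes with each control period).
- ctrl.camera(name): name is "scene" or "side" or "wrist"; returns a dict with "color" (480x640x3 uint8, blue, green, red), "K" (3x3 intrinsics, pixels), "pose" (4x4, takes a point from camera to world coordinates); the wrist camera has in their place "tool_from_camera" (4x4, takes a point from camera to tool coordinates, whose origin is the TCP and whose axes are the flange's). Camera axes: x right, y down, z forward; pixel columns grow to the right and rows downward; lengths in m; the calibration is good to about 2 mm. A picture is of the moment at which its call begins: read the wrist's pose just before it. There is no depth.
- ctrl.hand_in(): hands the job in; it is judged then, once.
Trained networks look in a picture, given as the dict that the camera call returned (one of the last four; its "shot" number tells which), for a name from the list of things; names that differ only in an ending like _2 or _b are one class to them, and where a whole thing is asked for, a point or a joint stands for the part that bears it (a point fixed in the world has none). Each returns a list of dicts, best first, with "conf" (0 to 1); they miss things now and then, are a little off and sometimes report something else, mostly with a low value. They report only what shows in the picture. A call takes as long as a camera call. They do not tell look-alikes from the thing itself.
- ctrl.cut_out(name, picture): "mask" (480x640 bool, what is visible of it) and "centre" ([row, column] in pixels, amid what is visible of it).
The state is a dict: "time_s": time; "qpos": joint angles; "joint_vel": joint speeds; "tau": joint torques, N m; "ee_pos": TCP position; "eef_rot": TCP orientation; "force": force on the tool from outside, world axes, zero at the start; "moment": the same for the moment, N m; "grip_width": finger opening in m; "grip_force": force on a finger pad.
Only numpy, scipy, OpenCV 4.12 (cv2) and the standard library are available. Lean on these libraries where they do the work, as an engineer would, in place of code of your own. Each camera call takes 0.05 s, during which the arm holds its last target. There are 200 camera calls.

### The job

Lower every apple from the grey drying tray gently into the spinner's deep basket, without dropping or banging any into it. Then lift the crank off its two-pronged hook, fit it fully down on the square shaft, turn it clockwise (seen from above) at least two and a half turns to spin the apples dry, lift it off again and hang it back on the hook as it hung before, either way round. Leave the other things where they are.

Things in the scene. Friction and masses are not known exactly. Their poses are not given: they have to be found in the camera images.
- apple1: a small rounded yellow-green apple, 44 mm across, 40 mm high, 60 g, with a small flat underside (20 mm across) and a thin stem; all apples are alike. Origin at the centre of its underside, z up its stem, its middle 20 mm up z. May be absent.
- apple2: a small rounded yellow-green apple, 44 mm across, 40 mm high, 60 g, with a small flat underside (20 mm across) and a thin stem; all apples are alike. Origin at the centre of its underside, z up its stem, its middle 20 mm up z. May be absent.
- apple3: a small rounded yellow-green apple, 44 mm across, 40 mm high, 60 g, with a small flat underside (20 mm across) and a thin stem; all apples are alike. Origin at the centre of its underside, z up its stem, its middle 20 mm up z. May be absent.
- apple4: a small rounded yellow-green apple, 44 mm across, 40 mm high, 60 g, with a small flat underside (20 mm across) and a thin stem; all apples are alike. Origin at the centre of its underside, z up its stem, its middle 20 mm up z. May be absent.
- tray: grey plastic drying tray, fixed. The apples start in its front bay, 208 mm (x) by 231 mm (y) inside, around the origin; origin on the counter under the middle of that bay. Floor 8 mm and rim 20 mm above the counter. Its far end (+y) runs under a wooden shelf (top 260 mm high, from y = 0.56 m on) and carries plates.
- spinner: white hand-driven fruit spinner, fixed: a round base 230 mm across under the open basket, and 160 mm along its own +y axis from the basket's centre a square gear tower, 70 x 75 mm and 100 mm high, with the upright square shaft on top. Origin on the counter under the basket's centre, z up.
- basket: deep round white basket of the spinner, inside 200 mm across and 75 mm deep, wall 4 mm, rim 104 mm above the counter; turns with the shaft, once for each turn of the shaft. Origin on its axis at its underside, 5 mm below the inner floor.
- basket_floor (a point): centre of the basket's inner floor, 29 mm above the counter
- shaft_foot (a point): on the shaft's axis at the top face of the gear tower, 100 mm above the counter; fixed to the spinner, does not turn. The steel shaft stands up 26 mm from here: 16 mm square for the lower 16 mm, then tapering to an 8 mm square tip.
- drive (a joint): angle of the square shaft in rad; grows as the shaft turns clockwise seen from above, 0 = the shaft's square faces parallel to the spinner's x and y axes; between 0 and 0.8 at the start. It turns stiffly (about 0.15 N m), stays where it is left, and turns either way.
- crank: removable crank, 0.28 kg. Origin: centre of the mouth of its square socket (18.4 mm, sides along its x and y, 30 mm deep) under the steel hub (32 mm square, 30 mm high), z up. Above the hub a steel arm, 24 mm wide (y), z 30-38 mm, from x -57 to +90 mm, and a black grip block 28 x 28 mm, z 38-66 mm. Fully seated, its origin is at shaft_foot; it fits in four positions a quarter turn apart.
- knob_mid (a point): middle of the crank's upright black round knob, at (75, 0, 60) mm in the crank's frame; the knob is 24 mm across, spans z 39 to 82 mm and spins freely on its pin
- fork: fixed hook stand: two level steel prongs, 8 mm thick, 44 mm clear between them, run along its own x axis towards -x and turn up at their tips; an upright board at x = 60 mm is no higher than the prongs. The crank hangs with its hub between the prongs, its arm across both, knob at the stand's -y at first. Origin on the counter under the middle of the prongs.
- fork_mid (a point): midway between the prongs at the level of their tops, 94 mm above the counter, where the crank's arm rests: the crank's origin hangs 30 mm below it. The hub has about 20 mm of room either way along the prongs (tips turn up 42 mm away) and 6 mm to each side.
- mug: blue enamel mug on the counter, 82 mm across, 80 mm high; bystander. Origin at its foot.
- tumbler: glass tumbler on the counter, 68 mm across, 110 mm high; bystander. Origin at its foot.
- lidrest: flat green silicone lid rest, 90 mm across, 11 mm high, on the counter; bystander. Origin at its underside.
- spatula: wooden spatula, 260 mm long, lying on the counter beyond the hook stand; bystander.
- soap: clear soap bottle, 60 mm across, 170 mm high, on the counter; bystander. Origin at its foot.
- sponge: yellow sponge block 70 x 100 x 32 mm on the counter near the sink; bystander. Origin at its underside.
- jar: glass jar with steel cap, 70 mm across, 90 mm high, on the counter; bystander. Origin at its foot.
Not all that is in view belongs to the job. What is shaped like the apple4 but black or orange is not meant.

How it is judged:
On the way, in this order (a step that is already met when the one before it is completed fails the run):
1. all apples lie in the basket, the shaft not yet turned (horizontal distance between each of apple1, apple2, apple3, apple4 and basket_floor below 0.1 m and z of apple1 in the frame of basket_floor between -0.005 and 0.06 m and z of apple2 in the frame of basket_floor between -0.005 and 0.06 m and z of apple3 in the frame of basket_floor between -0.005 and 0.06 m and z of apple4 in the frame of basket_floor between -0.005 and 0.06 m and linear speed of each of apple1, apple2, apple3, apple4 below 0.05 m/s and value of joint drive below 1.6 rad), for 0.2 s.
2. the crank is fully down on the square shaft, not yet turned (horizontal distance between crank and shaft_foot below 0.006 m and z of crank in the frame of shaft_foot between -0.004 and 0.007 m and angle between crank's own z axis and vertical below 0.15 rad and value of joint drive below 1.9 rad), for 0.2 s.
3. the shaft has been turned by the crank, clockwise past 14.8 rad, the apples staying in the basket (horizontal distance between crank and shaft_foot below 0.006 m and z of crank in the frame of shaft_foot between -0.004 and 0.007 m and angle between crank's own z axis and vertical below 0.15 rad and horizontal distance between each of apple1, apple2, apple3, apple4 and basket_floor below 0.1 m and z of apple1 in the frame of basket_floor between -0.005 and 0.06 m and z of apple2 in the frame of basket_floor between -0.005 and 0.06 m and z of apple3 in the frame of basket_floor between -0.005 and 0.06 m and z of apple4 in the frame of basket_floor between -0.005 and 0.06 m and value of joint drive above 14.8 rad), for 0.1 s.
4. the crank is lifted off the shaft (z of crank in the frame of shaft_foot above 0.03 m), for 0.1 s.
At the end, for the whole second after the job is handed in: Apples at rest in the basket (underside within 100 mm of its axis, under 60 mm above its floor); shaft still, past 14.5 rad (14.8 reached under the crank); crank hanging level (0.2 rad) at rest, hub between the prongs: 12 mm sideways, 35 mm along, 8 mm in height (horizontal distance between each of apple1, apple2, apple3, apple4 and basket_floor below 0.1 m and z of apple1 in the frame of basket_floor between -0.005 and 0.06 m and z of apple2 in the frame of basket_floor between -0.005 and 0.06 m and z of apple3 in the frame of basket_floor between -0.005 and 0.06 m and z of apple4 in the frame of basket_floor between -0.005 and 0.06 m and linear speed of each of apple1, apple2, apple3, apple4 below 0.05 m/s and x of crank in the frame of fork_mid between -0.035 and 0.035 m and y of crank in the frame of fork_mid between -0.012 and 0.012 m and z of crank in the frame of fork_mid between -0.038 and -0.022 m and angle between crank's own z axis and vertical below 0.2 rad and linear speed of crank below 0.03 m/s and value of joint drive above 14.5 rad and velocity of joint drive between -0.05 and 0.05 rad/s); the robot touches nothing.
It fails at once if an apple is pressed or dropped hard into the basket (over 22 N while the gripper is still within 90 mm of it) ((contact force between apple1 and basket above 22 N and distance between the grasp point and apple1 below 0.09 m) or (contact force between apple2 and basket above 22 N and distance between the grasp point and apple2 below 0.09 m) or (contact force between apple3 and basket above 22 N and distance between the grasp point and apple3 below 0.09 m) or (contact force between apple4 and basket above 22 N and distance between the grasp point and apple4 below 0.09 m)).
It fails at once if an apple falls into the basket from a height (faster than 1.1 m/s) ((linear speed of apple1 above 1.1 m/s and horizontal distance between apple1 and basket_floor below 0.1 m and z of apple1 in the frame of basket_floor below 0.075 m) or (linear speed of apple2 above 1.1 m/s and horizontal distance between apple2 and basket_floor below 0.1 m and z of apple2 in the frame of basket_floor below 0.075 m) or (linear speed of apple3 above 1.1 m/s and horizontal distance between apple3 and basket_floor below 0.1 m and z of apple3 in the frame of basket_floor below 0.075 m) or (linear speed of apple4 above 1.1 m/s and horizontal distance between apple4 and basket_floor below 0.1 m and z of apple4 in the frame of basket_floor below 0.075 m)).
It fails at once if a bystander is moved more than 30 mm (distance of any of mug, tumbler, lidrest, spatula, soap, sponge, jar from where it was at the start of the episode above 0.03 m).
Of apple1, apple2, apple3, apple4 only 2 to 4 are there at a start; the rules pass over those that are not, and their reading is None.
At some moment in a run one of apple1, apple2, apple3, apple4 may be knocked a few centimetres aside while the robot is not near it.
It also fails if it takes over 210 s, if anything falls off the work surface, if the arm or the gripper's body presses on something with over 40 N, if the wrist force passes 120 N, or if a joint passes its speed limit or range.

## Working session

There is one attempt and no reset: what is moved stays moved. The work goes in short steps, Python scripts to look and compute and a tool call to move; the robot and the scene stay as the last step left them, time stands still between calls to the robot, and variables do not carry over. Pictures are saved under pics/ and viewed, at most 14 in all, crops included, and the job is handed in when it is done.

Besides the shell and the picture viewer there is one more tool, called after "Call:" in YAML: its name, and indented under it one key for each argument. move_arm: Moves the arm, as the interface text tells. Its arguments: {"type":"object","properties":{"increments":{"type":"array","items":{"type":"array","items":{"type":"number"}}},"force":{"type":"number"}},"required":["increments"]}

```bash
mkdir -p pics; ls
cat > h.py <<'E'
import numpy as np, cv2
from station import ctrl
from scipy.spatial.transform import Rotation as R
def tool():
    o=ctrl.get_obs(); T=np.eye(4); T[:3,:3]=R.from_euler('xyz',o['eef_rot']).as_matrix(); T[:3,3]=o['ee_pos']; return T
def snap(name):
    T=tool(); p=ctrl.camera(name)
    if name=='wrist': p['pose']=T@np.asarray(p['tool_from_camera'])
    return p
def px2w(p,u,v,z):
    P=np.asarray(p['pose']); d=P[:3,:3]@np.linalg.solve(p['K'],[u,v,1]); o=P[:3,3]
    return o+d*(z-o[2])/d[2]
def w2px(p,X):
    P=np.asarray(p['pose']); c=P[:3,:3].T@(np.asarray(X)-P[:3,3]); q=p['K']@c; return q[:2]/q[2]
E
python3 - <<'E'
from h import *
o=ctrl.get_obs(); print(o['time_s'],o['ee_pos'],o['eef_rot'])
for n in ['scene','side','wrist']:
    p=snap(n); cv2.imwrite(f'pics/{n}0.png',p['color']); print(n,np.round(p['pose'],3).tolist(),np.round(p['K'],1).tolist())
    for t in ['apple1','crank','fork','spinner','basket','tray','knob_mid','mug','tumbler','jar','soap']:
        print(t,[(round(r['conf'],2),[int(x) for x in r['centre']],int(r['mask'].sum())) for r in ctrl.cut_out(t,p) if r['conf']>.3])
E
```

```text
pics
0.0 [ 0.24495578 -0.49214472  0.20487185] [-3.14041194e+00 -1.00934721e-04  4.61774531e-01]
scene [[0.771, 0.515, -0.375, 0.904], [0.637, -0.624, 0.453, -0.446], [-0.001, -0.588, -0.809, 0.916], [0.0, 0.0, 0.0, 1.0]] [[456.5, 0.0, 324.9], [0.0, 456.5, 241.6], [0.0, 0.0, 1.0]]
apple1 [(0.75, [158, 367], 182), (0.7, [127, 335], 165), (0.68, [185, 348], 223), (0.59, [198, 375], 236), (0.51, [180, 402], 177), (0.51, [149, 322], 180)]
crank [(0.9, [247, 383], 884), (0.39, [201, 376], 242)]
fork [(0.8, [270, 399], 1904), (0.43, [336, 406], 1404)]
spinner [(0.67, [336, 263], 12573), (0.37, [246, 387], 898)]
basket [(0.92, [337, 253], 9633)]
tray [(0.61, [162, 394], 10215), (0.34, [395, 330], 1377)]
knob_mid []
mug [(0.86, [266, 231], 1714), (0.69, [395, 330], 1466)]
tumbler [(0.96, [338, 408], 1441)]
jar [(0.82, [367, 369], 1384), (0.48, [264, 232], 1665)]
soap [(0.66, [397, 328], 1396)]
side [[-0.985, -0.12, 0.12, 0.372], [-0.17, 0.655, -0.736, 0.873], [0.009, -0.746, -0.666, 0.882], [0.0, 0.0, 0.0, 1.0]] [[509.9, 0.0, 325.7], [0.0, 509.9, 237.7], [0.0, 0.0, 1.0]]
apple1 [(0.95, [430, 435], 507), (0.94, [336, 312], 371), (0.78, [384, 349], 448), (0.78, [383, 423], 419), (0.63, [339, 348], 399), (0.54, [287, 361], 886)]
crank [(0.91, [254, 265], 914)]
fork [(0.63, [282, 244], 2041)]
spinner [(0.86, [193, 328], 5985)]
basket [(0.78, [183, 322], 4174)]
tray [(0.75, [386, 332], 13723), (0.37, [288, 359], 896)]
knob_mid [(0.64, [252, 263], 870)]
mug [(0.71, [280, 244], 2047), (0.64, [224, 390], 1303)]
tumbler [(0.67, [215, 223], 1172)]
jar [(0.68, [203, 243], 956), (0.64, [209, 333], 83)]
soap [(0.88, [171, 261], 975)]
wrist [[0.446, -0.869, -0.215, 0.307], [-0.895, -0.433, -0.107, -0.461], [-0.001, 0.24, -0.971, 0.385], [0.0, 0.0, 0.0, 1.0]] [[339.0, 0.0, 318.8], [0.0, 339.0, 243.5], [0.0, 0.0, 1.0]]
apple1 []
crank []
fork []
spinner []
basket []
tray []
knob_mid []
mug []
tumbler []
jar []
soap []
```

View pics/scene0.png

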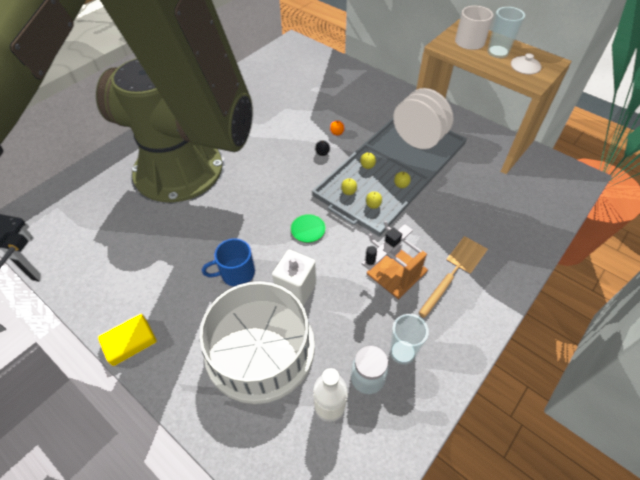

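View pics/side0.png

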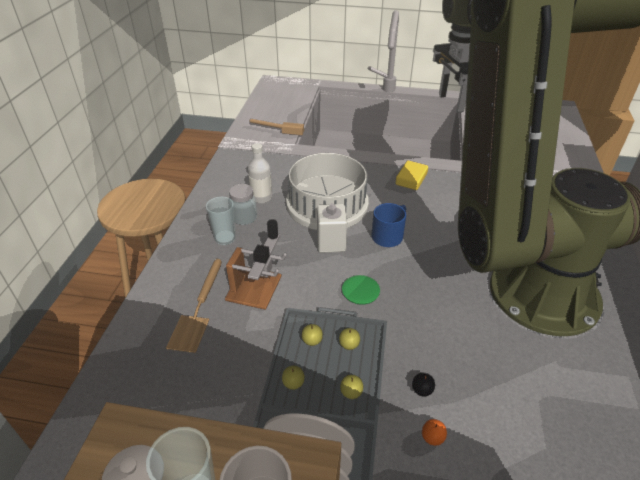

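Scene image: four yellow-green apples in the tray at (368,160), (403,180), (349,186), (374,199). The black (322,148) and orange (337,128) ones are outside the tray and are decoys. The crank hangs at about (388,243), the tower is at (295,270) and the basket at (257,335). Next I compute positions.

Run:
```python
from h import *
sc=snap('scene'); si=snap('side')
def col(im,m):
    return im[m].mean(0).astype(int).tolist()
for p,n in ((sc,'scene'),(si,'side')):
    for t,z in (('apple1',.028),('lidrest',.011),('mug',.04),('jar',.045),('tumbler',.055),('soap',.08)):
        for r in ctrl.cut_out(t,p):
            if r['conf']>.3:
                ys,xs=np.nonzero(r['mask']); print(n,t,round(r['conf'],2),col(p['color'],r['mask']),[int(c) for c in r['centre']],np.round(px2w(p,xs.mean(),ys.mean(),z),3))
    for t in ('basket','crank','fork','spinner'):
        r=ctrl.cut_out(t,p)[0]; ys,xs=np.nonzero(r['mask']); print(n,t,xs.min(),xs.max(),ys.min(),ys.max())
    im=p['color']
    (u,v)=((330,270) if n=='scene' else (290,235)); c=im[v-90:v+90,u-120:u+120]
    cv2.imwrite(f'pics/c_{n}.png',cv2.resize(c,None,fx=3.3,fy=3.3,interpolation=cv2.INTER_CUBIC))
```

```text
scene apple1 0.57 [71, 169, 174] [199, 375] [0.502 0.233 0.028]
scene apple1 0.56 [63, 171, 176] [185, 349] [0.426 0.23  0.028]
scene apple1 0.54 [14, 104, 201] [129, 334] [0.255 0.392 0.028]
scene apple1 0.53 [48, 134, 139] [179, 402] [0.518 0.339 0.028]
scene apple1 0.49 [60, 159, 164] [160, 369] [0.405 0.338 0.028]
scene apple1 0.46 [39, 37, 37] [146, 324] [0.278 0.3   0.028]
scene lidrest 0.68 [102, 148, 182] [261, 457] [0.771 0.192 0.011]
scene lidrest 0.65 [114, 227, 63] [230, 305] [0.422 0.064 0.011]
scene mug 0.83 [120, 73, 40] [267, 235] [ 0.371 -0.136  0.04 ]
scene jar 0.65 [193, 197, 197] [338, 258] [ 0.548 -0.224  0.045]
scene jar 0.62 [199, 198, 196] [369, 368] [ 0.763 -0.144  0.045]
scene jar 0.34 [193, 198, 198] [337, 254] [ 0.544 -0.237  0.045]
scene tumbler 0.81 [195, 193, 182] [337, 406] [ 0.785 -0.044  0.055]
scene tumbler 0.4 [63, 169, 175] [184, 349] [0.439 0.208 0.055]
scene soap 0.6 [200, 206, 207] [394, 329] [ 0.743 -0.239  0.08 ]
scene basket 199 308 282 395
scene crank 362 411 225 268
scene fork 290 324 214 242
scene spinner 198 316 250 403
side apple1 0.96 
[... 152 characters left out ...]
05 0.23  0.028]
side apple1 0.82 [71, 137, 144] [334, 350] [0.426 0.227 0.028]
side apple1 0.75 [58, 115, 121] [385, 349] [0.408 0.337 0.028]
side apple1 0.71 [30, 65, 126] [431, 434] [0.251 0.402 0.028]
side apple1 0.4 [65, 154, 175] [173, 411] [ 0.327 -0.389  0.028]
side lidrest 0.58 [75, 134, 61] [287, 358] [0.421 0.072 0.011]
side mug 0.84 [100, 67, 48] [224, 390] [ 0.376 -0.138  0.04 ]
side jar 0.71 [133, 134, 134] [199, 245] [ 0.762 -0.146  0.045]
side tumbler 0.88 [140, 142, 135] [217, 223] [ 0.793 -0.063  0.055]
side soap 0.88 [165, 173, 178] [174, 261] [ 0.738 -0.232  0.08 ]
side basket 287 366 153 219
side crank 248 279 220 278
side fork 225 284 247 307
side spinner 226 285 248 308
```

View pics/c_scene.png

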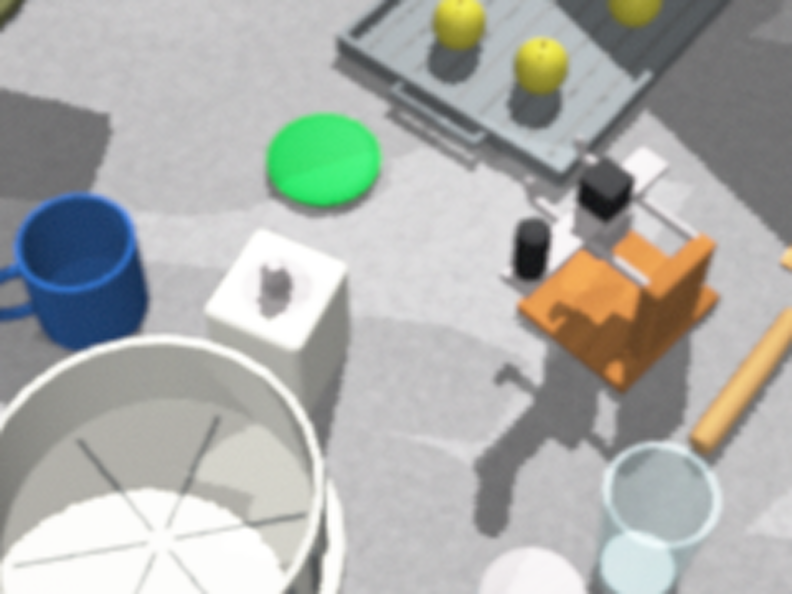

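View pics/c_side.png

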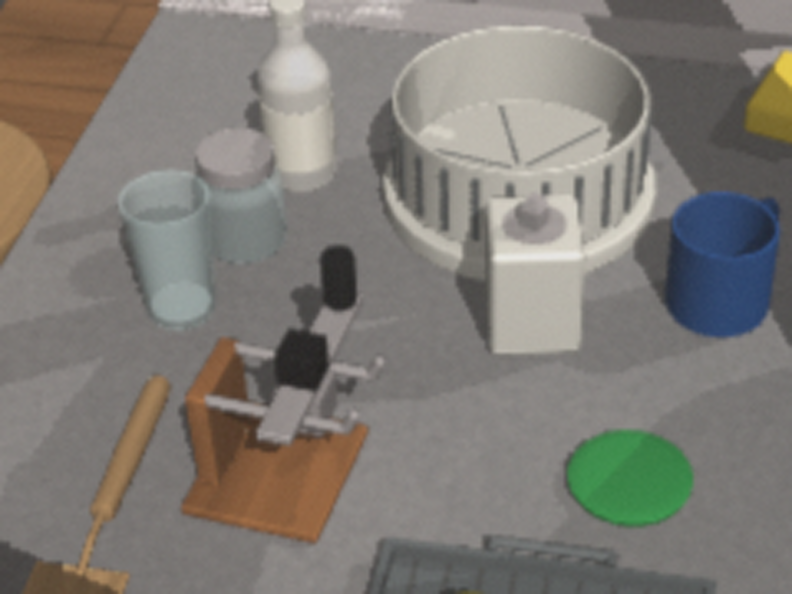

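Run:
```python
from h import *
sc=snap('scene'); si=snap('side')
f=lambda p,x,y,z:(np.round(px2w(p,*((x/3.3+210,y/3.3+180) if p is sc else (x/3.3+170,y/3.3+145)),z),4)).tolist()
print('floor',f(sc,160,540,.029),f(si,518,165,.029))
print('shaft tip',f(sc,272,268,.126),f(si,533,202,.126))
print('tower', [f(sc,*q,.1) for q in ((262,230),(348,272),(290,348),(208,305))],[f(si,*q,.1) for q in ((488,200),(577,200),(582,255),(489,257))])
print('block',f(sc,608,178,.13),f(si,302,345,.13))
print('knob',f(sc,533,231,.146),f(si,338,258,.146))
print('prong', [f(sc,*q,.094) for q in ((640,283),(697,237),(505,275),(582,150),(530,185))],[f(si,*q,.094) for q in ((240,349),(210,402),(375,365),(350,420))])
```

```text
floor [0.5525, -0.2378, 0.029] [0.5532, -0.2458, 0.029]
shaft tip [0.5173, -0.0853, 0.126] [0.5145, -0.0767, 0.126]
tower [[0.4793, -0.0552, 0.1], [0.5447, -0.0444, 0.1], [0.5535, -0.111, 0.1], [0.492, -0.1206, 0.1]] [[0.553, -0.1056, 0.1], [0.4873, -0.1178, 0.1], [0.4746, -0.0548, 0.1], [0.5403, -0.0404, 0.1]]
block [0.6414, 0.105, 0.13] [0.6379, 0.1044, 0.13]
knob [0.6342, 0.0297, 0.146] [0.6309, 0.0328, 0.146]
prong [[0.694, 0.0727, 0.094], [0.7028, 0.1272, 0.094], [0.6226, 0.0219, 0.094], [0.6017, 0.1388, 0.094], [0.5918, 0.0915, 0.094]] [[0.6911, 0.0791, 0.094], [0.6958, 0.1318, 0.094], [0.597, 0.078, 0.094], [0.6011, 0.1314, 0.094]]
```

Call:
move_arm:
  increments:
    - [0.7,0,0,0,0,0,0.1154]
    - [0.7,0,0,0,0,0,0.1154]
    - [0.7,0,0,0,0,0,0.1154]
    - [0.7,0,0,0,0,0,0.1154]
    - [0.7,0.2,-0.5,0,0,0,0]
    - [0.7,0.3,-0.84,0,0,0,0]
    - [0.7,0.3,-0.84,0,0,0,0]
    - [0.7,0.3,-0.84,0,0,0,0]
    - [0.7,0.3,-0.84,0,0,0,0]
    - [0.7,0.3,-0.84,0,0,0,0]
    - [0.7,0.3,-0.84,0,0,0,0]
    - [0.7,0.3,-0.84,0,0,0,0]
    - [0.7,0.3,-0.84,0,0,0,0]
    - [0.7,0.3,-0.84,0,0,0,0]
    - [0.7,0.3,-0.84,0,0,0,0]
    - [0.7,0.3,-0.84,0,0,0,0]
    - [0.7,0.3,-0.84,0,0,0,0]
    - [0.7,0.3,-0.84,0,0,0,0]
    - [0.7,0.3,-0.84,0,0,0,0]
    - [0.7,0.3,-0.84,0,0,0,0]
  force: 15

```text
time_s: 5.0
ee_pos: [0.4802, 0.1647, 0.2056]
eef_rot: [-3.142, -0.0, 0.0]
force: [1.1, -0.2, 0.8]
grip_width: 0.0657
grip_force: 0.0
```

```bash
cat >> h.py <<'E'
def units(target,T=None):
    "tool-axis shift in 50 mm units to a world TCP target"
    T=tool() if T is None else T
    return np.round(T[:3,:3].T@(np.asarray(target)-T[:3,3])/.05,2).tolist()
def apples(p,z=.028):
    out=[]
    for r in ctrl.cut_out('apple1',p):
        ys,xs=np.nonzero(r['mask']); b=p['color'][r['mask']].mean(0)
        if r['conf']>.3: out.append((round(r['conf'],2),b.astype(int).tolist(),np.round(px2w(p,xs.mean(),ys.mean(),z)[:2],3).tolist(),int(len(xs))))
    return out
E
python3 - <<'E'
from h import *
o=ctrl.get_obs();print(o['time_s'],o['ee_pos'],o['eef_rot'],o['qpos'],o['grip_width'])
p=snap('wrist'); cv2.imwrite('pics/w1.png',p['color']); print(np.round(p['tool_from_camera'],3).tolist())
for a in apples(p): print(a)
E
```

```text
5.0 [0.48020813 0.16467462 0.20557267] [-3.14152750e+00 -3.81519765e-04  4.42144638e-04] [ 2.58216725e-01  2.05186727e-01  1.63921202e+00 -3.55893928e-05
  1.29680839e+00  1.82858052e+00] 0.0657470177589281
[[0.0, -0.971, -0.24, 0.069], [1.0, 0.0, 0.0, -0.0], [-0.0, -0.24, 0.971, -0.179], [0.0, 0.0, 0.0, 1.0]]
(0.76, [64, 141, 145], [0.407, 0.342], 1315)
(0.62, [63, 139, 143], [0.431, 0.227], 843)
(0.59, [82, 168, 172], [0.504, 0.235], 1432)
(0.59, [50, 113, 116], [0.521, 0.342], 1606)
```

View pics/w1.png

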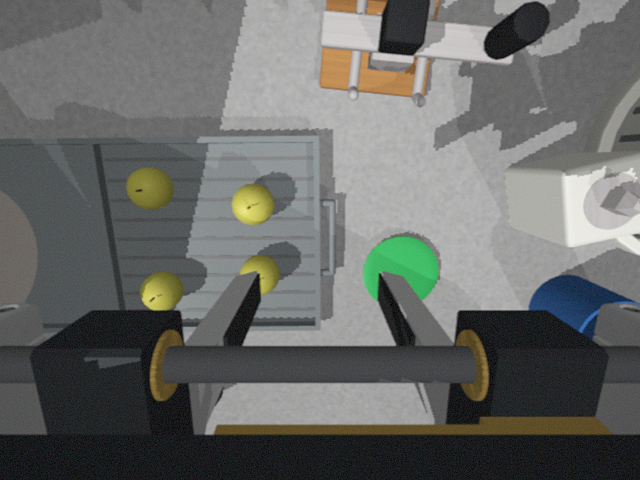

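Wrist image: the four yellow-green apples lie in the tray at (252,204), (258,275), (150,188) and (161,291), with no decoy among them. I take the one at (252,204) first, world (0.504, 0.233).

Call:
move_arm:
  increments:
    - [0.7,0.24,-0.68,0,0,0,0]
    - [0.7,0.24,-0.68,0,0,0,0]
    - [0.7,0,0,0.8,0,0,0]
    - [0.7,0,0,0.8,0,0,0]
    - [0.7,0,0,0.8,0,0,0]
    - [0.7,0,0,0.8,0,0,0]
    - [0.7,0,0,0.4,0,0,0]
    - [0.7,0,0,0.23,0,0,0]
    - [0.7,0,0,0,0,0,0]
    - [0.4,0,0,0,0,0,0]
    - [0.3,0,0,0,0,0,0]
    - [0.3,0,0,0,0,0,0]
    - [0.3,0,0,0,0,0,0]
    - [0.3,0,0,-0.4,0,0,0]
    - [0.3,0,0,-0.8,0,0,0]
    - [0.3,0,0,-0.8,0,0,0]
    - [0.3,0,0,-0.8,0,0,0]
    - [0.3,0,0,-0.8,0,0,0]
    - [0.3,0,0,-0.4,0,0,0]
    - [0.3,0,0,0,0,0,0]

```text
time_s: 7.1
ee_pos: [0.5048, 0.231, 0.2171]
eef_rot: [-3.14, -0.005, 0.0]
force: [0.2, 0.6, -1.4]
grip_width: 0.043
grip_force: 15.0
```

Call:
move_arm:
  increments:
    - [0.3,0.1,0.4,0,0,0,0]
    - [0.3,0.18,0.8,0,0,0,0]
    - [0.3,0.18,0.8,0,0,0,0]
    - [0.3,0.18,0.8,0,0,0,0]
    - [0.3,0.18,0.8,0,0,0,0]
    - [0.3,0.18,0.8,0,0,0,0]
    - [0.3,0.18,0.8,0,0,0,0]
    - [0.3,0.18,0.8,0,0,0,0]
    - [0.3,0.18,0.8,0,0,0,0]
    - [0.3,0.18,0.8,0,0,0,0]
    - [0.3,0.18,0.8,0,0,0,0]
    - [0.3,0.18,0.8,0,0,0,0]
    - [0.3,0.04,0.24,0,0,0,0]
    - [0.3,0,0,0,0,0,0]
    - [0.3,0,0,0,0,0,0]

```text
time_s: 8.6
ee_pos: [0.6098, -0.2402, 0.213]
eef_rot: [-3.141, 0.001, 0.001]
force: [0.2, 0.9, -0.2]
grip_width: 0.0432
grip_force: 15.0
```

Run:
```python
from h import *
o=ctrl.get_obs();print(o['time_s'],o['ee_pos'],units([.611,-.241,.04]))
p=snap('wrist'); cv2.imwrite('pics/w2.png',p['color'])
print([np.round(w2px(p,X)).tolist() for X in ([.553,-.241,.029],[.653,-.241,.104],[.553,-.141,.104],[.553,-.341,.104],[.517,-.081,.126])])
```

```text
8.6 [ 0.60977391 -0.24023928  0.21299463] [0.03, 0.02, 3.46]
[[320.0, 275.0], [320.0, 191.0], [211.0, 301.0], [429.0, 302.0], [138.0, 350.0]]
```

View pics/w2.png

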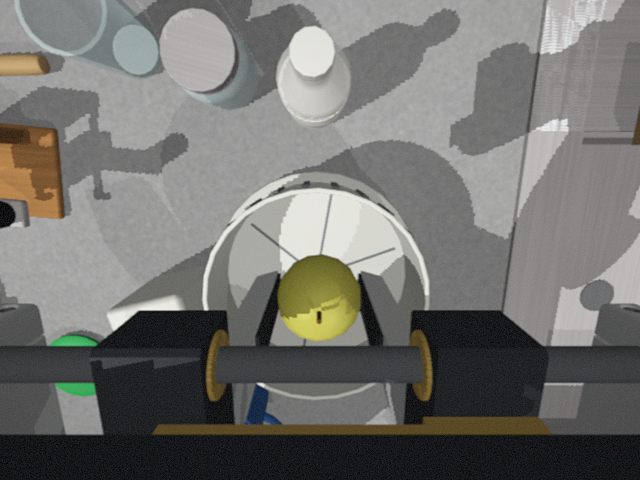

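The image shows the basket rim edges at (207,300), (428,300) and (318,190), matching my predicted pixels within 4 px. I lower here.

Call:
move_arm:
  increments:
    - [0.3,0,0,0.5,0,0,0]
    - [0.3,0,0,0.8,0,0,0]
    - [0.3,0,0,0.8,0,0,0]
    - [0.3,0,0,0.6,0,0,0]
    - [0.3,0,0,0.4,0,0,0]
    - [0.3,0,0,0.25,0,0,0]
    - [0.3,0,0,0.15,0,0,0]
    - [0.3,0,0,0,0,0,0]
    - [0.6,0,0,0,0,0,0]
    - [0.65,0,0,0,0,0,0]
    - [0.65,0,0,0,0,0,0]
    - [0.65,0,0,0,0,0,0]
    - [0.65,0,0,-0.4,0,0,0]
    - [0.65,0,0,-0.8,0,0,0]
    - [0.65,0,0,-0.8,0,0,0]
    - [0.65,0,0,-0.8,0,0,0]
    - [0.65,0,0,-0.7,0,0,0]
    - [0.65,0,0,0,0,0,0]

```text
time_s: 10.45
ee_pos: [0.6114, -0.242, 0.22]
eef_rot: [3.138, -0.008, 0.0]
force: [0.2, 0.6, -0.3]
grip_width: 0.0605
grip_force: 0.0
```

Run:
```python
from h import *
o=ctrl.get_obs();print(o['time_s'],o['ee_pos'])
print('basket',apples(snap('wrist'),.049))
for n in('scene','side'): print(n,*apples(snap(n)),sep='\n')
print(units([.426,.229,.205]))
```

```text
10.45 [ 0.61140403 -0.2419613   0.21996822]
basket [(0.82, [79, 164, 168], [0.61, -0.241], 1352), (0.58, [157, 163, 163], [0.565, -0.221], 28658)]
scene
(0.78, [80, 205, 210], [0.601, -0.237], 364)
(0.73, [50, 130, 135], [0.518, 0.341], 216)
(0.67, [51, 49, 49], [0.276, 0.299], 199)
(0.54, [57, 165, 171], [0.406, 0.34], 163)
(0.53, [62, 171, 176], [0.425, 0.23], 186)
side
(0.91, [45, 82, 87], [0.521, 0.336], 442)
(0.88, [72, 139, 146], [0.427, 0.227], 364)
(0.8, [31, 65, 125], [0.252, 0.402], 532)
(0.68, [29, 29, 30], [0.273, 0.308], 436)
(0.56, [58, 115, 122], [0.407, 0.338], 424)
(0.48, [92, 159, 167], [0.616, -0.279], 184)
[-3.67, -9.4, 0.17]
```

Call:
move_arm:
  increments:
    - [0.7,-0.15,-0.4,0,0,0,0]
    - [0.7,-0.3,-0.8,0,0,0,0]
    - [0.7,-0.3,-0.8,0,0,0,0]
    - [0.7,-0.3,-0.8,0,0,0,0]
    - [0.7,-0.3,-0.8,0,0,0,0]
    - [0.7,-0.3,-0.8,0,0,0,0]
    - [0.7,-0.3,-0.8,0,0,0,0]
    - [0.7,-0.3,-0.8,0,0,0,0]
    - [0.7,-0.3,-0.8,0,0,0,0]
    - [0.7,-0.3,-0.8,0,0,0,0]
    - [0.7,-0.3,-0.8,0,0,0,0]
    - [0.7,-0.3,-0.8,0,0,0,0]
    - [0.7,-0.22,-0.2,0.1,0,0,0]
    - [0.7,0,0,0,0,0,0]
    - [0.7,0,0,0,0,0,0]

```text
time_s: 12.25
ee_pos: [0.4265, 0.228, 0.2086]
eef_rot: [3.141, 0.001, 0.0]
force: [0.2, 0.7, 0.4]
grip_width: 0.0658
grip_force: 0.0
```

Run:
```python
from h import *
print(*apples(snap('wrist')),sep='\n')
print(units([.426,.229,.014]))
```

```text
(0.96, [85, 172, 176], [0.426, 0.231], 1337)
(0.76, [56, 122, 126], [0.521, 0.341], 1662)
(0.63, [75, 157, 161], [0.407, 0.342], 1342)
(0.53, [25, 23, 23], [0.291, 0.302], 297)
[-0.02, -0.03, 3.9]
```

Call:
move_arm:
  increments:
    - [0.7,0,-0.03,0.5,0,0,0]
    - [0.7,0,0,0.8,0,0,0]
    - [0.7,0,0,0.8,0,0,0]
    - [0.7,0,0,0.8,0,0,0]
    - [0.7,0,0,0.6,0,0,0]
    - [0.7,0,0,0.35,0,0,0]
    - [0.7,0,0,0,0,0,0]
    - [0.4,0,0,0,0,0,0]
    - [0.3,0,0,0,0,0,0]
    - [0.3,0,0,0,0,0,0]
    - [0.3,0,0,0,0,0,0]
    - [0.3,0,0,-0.4,0,0,0]
    - [0.3,0,0,-0.8,0,0,0]
    - [0.3,0,0,-0.8,0,0,0]
    - [0.3,0,0,-0.8,0,0,0]
    - [0.3,0,0,-0.8,0,0,0]
    - [0.3,0,0,-0.4,0,0,0]
    - [0.3,0,0,0,0,0,0]

```text
time_s: 14.15
ee_pos: [0.4272, 0.2306, 0.2195]
eef_rot: [-3.139, -0.005, 0.0]
force: [0.1, 0.6, 0.2]
grip_width: 0.0428
grip_force: 15.0
```

Run:
```python
from h import *
print(units([.495,-.241,.210]))
```

```text
[1.35, 9.43, 0.18]
```

Call:
move_arm:
  increments:
    - [0.3,0.05,0.4,0,0,0,0]
    - [0.3,0.115,0.8,0,0,0,0]
    - [0.3,0.115,0.8,0,0,0,0]
    - [0.3,0.115,0.8,0,0,0,0]
    - [0.3,0.115,0.8,0,0,0,0]
    - [0.3,0.115,0.8,0,0,0,0]
    - [0.3,0.115,0.8,0,0,0,0]
    - [0.3,0.115,0.8,0,0,0,0]
    - [0.3,0.115,0.8,0,0,0,0]
    - [0.3,0.115,0.8,0,0,0,0]
    - [0.3,0.115,0.8,0,0,0,0]
    - [0.3,0.115,0.8,0,0,0,0]
    - [0.3,0.035,0.23,0,0,0,0]
    - [0.3,0,0,0,0,0,0]
    - [0.3,0,0,0,0,0,0]

```text
time_s: 15.65
ee_pos: [0.4938, -0.2403, 0.2157]
eef_rot: [-3.141, 0.001, 0.001]
force: [-1.2, 0.7, 0.5]
grip_width: 0.043
grip_force: 15.0
```

Call:
move_arm:
  increments:
    - [0.3,0,0,0.5,0,0,0]
    - [0.3,0,0,0.8,0,0,0]
    - [0.3,0,0,0.8,0,0,0]
    - [0.3,0,0,0.6,0,0,0]
    - [0.3,0,0,0.4,0,0,0]
    - [0.3,0,0,0.27,0,0,0]
    - [0.3,0,0,0.18,0,0,0]
    - [0.3,0,0,0,0,0,0]
    - [0.6,0,0,0,0,0,0]
    - [0.65,0,0,0,0,0,0]
    - [0.65,0,0,0,0,0,0]
    - [0.65,0,0,0,0,0,0]
    - [0.65,0,0,-0.4,0,0,0]
    - [0.65,0,0,-0.8,0,0,0]
    - [0.65,0,0,-0.8,0,0,0]
    - [0.65,0,0,-0.8,0,0,0]
    - [0.65,0,0,-0.6,0,0,0]
    - [0.65,0,0,0,0,0,0]

```text
time_s: 17.45
ee_pos: [0.4953, -0.2421, 0.2135]
eef_rot: [3.138, -0.006, 0.0]
force: [0.3, 0.2, -1.2]
grip_width: 0.0612
grip_force: 0.0
```

Run:
```python
from h import *
print(apples(snap('wrist'),.049))
print(units([.520,.339,.210]))
```

```text
[(0.89, [80, 170, 175], [0.611, -0.24], 1684), (0.78, [71, 156, 160], [0.494, -0.24], 1335)]
[0.52, -11.61, -0.02]
```

Call:
move_arm:
  increments:
    - [0.7,0.02,-0.4,0,0,0,0]
    - [0.7,0.04,-0.8,0,0,0,0]
    - [0.7,0.04,-0.8,0,0,0,0]
    - [0.7,0.04,-0.8,0,0,0,0]
    - [0.7,0.04,-0.8,0,0,0,0]
    - [0.7,0.04,-0.8,0,0,0,0]
    - [0.7,0.04,-0.8,0,0,0,0]
    - [0.7,0.04,-0.8,0,0,0,0]
    - [0.7,0.04,-0.8,0,0,0,0]
    - [0.7,0.04,-0.8,0,0,0,0]
    - [0.7,0.04,-0.8,0,0,0,0]
    - [0.7,0.04,-0.8,0,0,0,0]
    - [0.7,0.04,-0.8,0,0,0,0]
    - [0.7,0.02,-0.8,0,0,0,0]
    - [0.7,0,-0.8,0,0,0,0]
    - [0.7,0,0,0,0,0,0]
    - [0.7,0,0,0,0,0,0]

```text
time_s: 19.25
ee_pos: [0.5193, 0.3388, 0.207]
eef_rot: [3.14, 0.002, 0.001]
force: [-0.2, -1.3, 0.3]
grip_width: 0.0658
grip_force: 0.0
```

Run:
```python
from h import *
print(*apples(snap('wrist')),sep='\n')
print(tool()[:3,3],units([.520,.339,.014]))
```

```text
(0.88, [77, 162, 166], [0.407, 0.341], 1172)
(0.87, [22, 77, 139], [0.275, 0.397], 293)
(0.72, [33, 32, 32], [0.284, 0.307], 774)
(0.62, [62, 136, 139], [0.521, 0.341], 1266)
[0.51981939 0.33763631 0.20805783] [0.01, -0.03, 3.88]
```

Call:
move_arm:
  increments:
    - [0.7,0.01,-0.04,0.5,0,0,0]
    - [0.7,0,0,0.8,0,0,0]
    - [0.7,0,0,0.8,0,0,0]
    - [0.7,0,0,0.8,0,0,0]
    - [0.7,0,0,0.6,0,0,0]
    - [0.7,0,0,0.35,0,0,0]
    - [0.7,0,0,0,0,0,0]
    - [0.4,0,0,0,0,0,0]
    - [0.3,0,0,0,0,0,0]
    - [0.3,0,0,0,0,0,0]
    - [0.3,0,0,0,0,0,0]
    - [0.3,0,0,-0.4,0,0,0]
    - [0.3,0,0,-0.8,0,0,0]
    - [0.3,0,0,-0.8,0,0,0]
    - [0.3,0,0,-0.8,0,0,0]
    - [0.3,0,0,-0.8,0,0,0]
    - [0.3,0,0,-0.4,0,0,0]
    - [0.3,0,0,0,0,0,0]

```text
time_s: 21.15
ee_pos: [0.5212, 0.3412, 0.22]
eef_rot: [-3.139, -0.005, 0.0]
force: [-0.1, 0.8, -0.3]
grip_width: 0.0426
grip_force: 15.0
```

Run:
```python
from h import *
print(units([.553,-.279,.212]))
```

```text
[0.63, 12.4, 0.13]
```

Call:
move_arm:
  increments:
    - [0.3,0.03,0.4,0,0,0,0]
    - [0.3,0.04,0.8,0,0,0,0]
    - [0.3,0.04,0.8,0,0,0,0]
    - [0.3,0.04,0.8,0,0,0,0]
    - [0.3,0.04,0.8,0,0,0,0]
    - [0.3,0.04,0.8,0,0,0,0]
    - [0.3,0.04,0.8,0,0,0,0]
    - [0.3,0.04,0.8,0,0,0,0]
    - [0.3,0.04,0.8,0,0,0,0]
    - [0.3,0.04,0.8,0,0,0,0]
    - [0.3,0.04,0.8,0,0,0,0]
    - [0.3,0.04,0.8,0,0,0,0]
    - [0.3,0.04,0.8,0,0,0,0]
    - [0.3,0.04,0.8,0,0,0,0]
    - [0.3,0.04,0.8,0,0,0,0]
    - [0.3,0.04,0.8,0,0,0,0]
    - [0.3,0,0,0,0,0,0]
    - [0.3,0,0,0,0,0,0]

```text
time_s: 22.95
ee_pos: [0.5514, -0.2796, 0.2146]
eef_rot: [-3.14, 0.002, -0.001]
force: [-0.3, 1.0, -0.3]
grip_width: 0.0427
grip_force: 15.0
```

Call:
move_arm:
  increments:
    - [0.3,0,0,0.5,0,0,0]
    - [0.3,0,0,0.8,0,0,0]
    - [0.3,0,0,0.8,0,0,0]
    - [0.3,0,0,0.6,0,0,0]
    - [0.3,0,0,0.4,0,0,0]
    - [0.3,0,0,0.27,0,0,0]
    - [0.3,0,0,0.16,0,0,0]
    - [0.3,0,0,0,0,0,0]
    - [0.55,0,0,0,0,0,0]
    - [0.6,0,0,0,0,0,0]
    - [0.6,0,0,0,0,0,0]
    - [0.6,0,0,0,0,0,0]
    - [0.6,0,0,-0.4,0,0,0]
    - [0.6,0,0,-0.8,0,0,0]
    - [0.6,0,0,-0.8,0,0,0]
    - [0.6,0,0,-0.8,0,0,0]
    - [0.6,0,0,-0.6,0,0,0]
    - [0.6,0,0,0,0,0,0]

```text
time_s: 24.75
ee_pos: [0.5532, -0.28, 0.215]
eef_rot: [3.138, -0.007, 0.0]
force: [-0.0, 0.3, -0.4]
grip_width: 0.0564
grip_force: 0.0
```

Run:
```python
from h import *
print(apples(snap('wrist'),.049))
print(apples(snap('side')))
print(units([.407,.339,.210]))
```

```text
[(0.94, [81, 170, 174], [0.611, -0.24], 1485), (0.79, [82, 166, 170], [0.552, -0.278], 1433), (0.76, [68, 146, 150], [0.493, -0.242], 1199), (0.66, [95, 166, 66], [0.454, 0.015], 1571), (0.44, [147, 147, 137], [0.755, -0.074], 1036)]
[(0.88, [58, 113, 120], [0.407, 0.337], 445), (0.77, [32, 32, 33], [0.273, 0.308], 475), (0.72, [82, 152, 161], [0.557, -0.314], 172), (0.66, [83, 150, 158], [0.501, -0.289], 105), (0.58, [89, 160, 168], [0.615, -0.279], 169)]
[-2.89, -12.36, -0.01]
```

Call:
move_arm:
  increments:
    - [0.7,-0.09,-0.4,0,0,0,0]
    - [0.7,-0.185,-0.8,0,0,0,0]
    - [0.7,-0.185,-0.8,0,0,0,0]
    - [0.7,-0.185,-0.8,0,0,0,0]
    - [0.7,-0.185,-0.8,0,0,0,0]
    - [0.7,-0.185,-0.8,0,0,0,0]
    - [0.7,-0.185,-0.8,0,0,0,0]
    - [0.7,-0.185,-0.8,0,0,0,0]
    - [0.7,-0.185,-0.8,0,0,0,0]
    - [0.7,-0.185,-0.8,0,0,0,0]
    - [0.7,-0.185,-0.8,0,0,0,0]
    - [0.7,-0.185,-0.8,0,0,0,0]
    - [0.7,-0.185,-0.8,0,0,0,0]
    - [0.7,-0.185,-0.8,0,0,0,0]
    - [0.7,-0.185,-0.8,0,0,0,0]
    - [0.7,-0.21,-0.76,0,0,0,0]
    - [0.7,0,0,0,0,0,0]
    - [0.7,0,0,0,0,0,0]

```text
time_s: 26.75
ee_pos: [0.4068, 0.3387, 0.2087]
eef_rot: [3.14, 0.002, 0.002]
force: [0.3, 0.1, 0.0]
grip_width: 0.0659
grip_force: 0.0
```

Run:
```python
from h import *
print(*apples(snap('wrist')),sep='\n')
print(tool()[:3,3],units([.407,.339,.014]),ctrl.get_obs()['qpos'])
```

```text
(0.81, [86, 175, 179], [0.407, 0.341], 1287)
(0.71, [45, 43, 43], [0.28, 0.307], 967)
(0.59, [29, 86, 152], [0.27, 0.398], 341)
(0.37, [90, 143, 190], [0.614, 0.117], 1706)
[0.40751    0.33774151 0.20932266] [-0.01, -0.03, 3.91] [ 6.22931635e-01  2.51354503e-01  1.57362677e+00 -1.71276318e-04
  1.31782797e+00  2.19428762e+00]
```

Call:
move_arm:
  increments:
    - [0.7,-0.01,-0.04,0.5,0,0,0]
    - [0.7,0,0,0.8,0,0,0]
    - [0.7,0,0,0.8,0,0,0]
    - [0.7,0,0,0.8,0,0,0]
    - [0.7,0,0,0.6,0,0,0]
    - [0.7,0,0,0.38,0,0,0]
    - [0.7,0,0,0,0,0,0]
    - [0.4,0,0,0,0,0,0]
    - [0.3,0,0,0,0,0,0]
    - [0.3,0,0,0,0,0,0]
    - [0.3,0,0,0,0,0,0]
    - [0.3,0,0,-0.4,0,0,0]
    - [0.3,0,0,-0.8,0,0,0]
    - [0.3,0,0,-0.8,0,0,0]
    - [0.3,0,0,-0.8,0,0,0]
    - [0.3,0,0,-0.8,0,0,0]
    - [0.3,0,0,-0.4,0,0,0]
    - [0.3,0,0,0,0,0,0]

```text
time_s: 28.65
ee_pos: [0.4076, 0.3412, 0.2191]
eef_rot: [-3.138, -0.004, 0.0]
force: [-0.6, -0.1, -0.3]
grip_width: 0.0428
grip_force: 15.0
```

Run:
```python
from h import *
print(units([.553,-.201,.212]))
```

```text
[2.9, 10.85, 0.12]
```

Call:
move_arm:
  increments:
    - [0.3,0.06,0.4,0,0,0,0]
    - [0.3,0.22,0.8,0,0,0,0]
    - [0.3,0.22,0.8,0,0,0,0]
    - [0.3,0.22,0.8,0,0,0,0]
    - [0.3,0.22,0.8,0,0,0,0]
    - [0.3,0.22,0.8,0,0,0,0]
    - [0.3,0.22,0.8,0,0,0,0]
    - [0.3,0.22,0.8,0,0,0,0]
    - [0.3,0.22,0.8,0,0,0,0]
    - [0.3,0.22,0.8,0,0,0,0]
    - [0.3,0.22,0.8,0,0,0,0]
    - [0.3,0.22,0.8,0,0,0,0]
    - [0.3,0.22,0.8,0,0,0,0]
    - [0.3,0.22,0.8,0,0,0,0]
    - [0.3,0,0.05,0,0,0,0]
    - [0.3,0,0,0,0,0,0]
    - [0.3,0,0,0,0,0,0]

```text
time_s: 30.35
ee_pos: [0.5527, -0.2008, 0.2152]
eef_rot: [-3.141, 0.001, 0.001]
force: [-0.2, 0.7, -1.4]
grip_width: 0.0427
grip_force: 15.0
```

Run:
```python
from h import *
print(apples(snap('wrist'),.049)); print(units([.553,-.2005,.037]))
```

```text
[(0.73, [80, 169, 173], [0.552, -0.279], 1416), (0.65, [84, 173, 178], [0.61, -0.241], 1540), (0.58, [62, 138, 141], [0.478, -0.2], 5591), (0.54, [46, 107, 111], [0.51, -0.243], 144)]
[0.0, -0.0, 3.58]
```

Call:
move_arm:
  increments:
    - [0.3,0,0,0.5,0,0,0]
    - [0.3,0,0,0.8,0,0,0]
    - [0.3,0,0,0.8,0,0,0]
    - [0.3,0,0,0.6,0,0,0]
    - [0.3,0,0,0.4,0,0,0]
    - [0.3,0,0,0.27,0,0,0]
    - [0.3,0,0,0.17,0,0,0]
    - [0.3,0,0,0,0,0,0]
    - [0.55,0,0,0,0,0,0]
    - [0.6,0,0,0,0,0,0]
    - [0.6,0,0,0,0,0,0]
    - [0.6,0,0,0,0,0,0]
    - [0.6,0,0,-0.4,0,0,0]
    - [0.6,0,0,-0.8,0,0,0]
    - [0.6,0,0,-0.8,0,0,0]
    - [0.6,0,0,-0.8,0,0,0]
    - [0.6,0,0,-0.6,0,0,0]
    - [0.6,0,0,0,0,0,0]

```text
time_s: 32.25
ee_pos: [0.5543, -0.2024, 0.2138]
eef_rot: [3.139, -0.007, 0.0]
force: [0.0, -0.1, -0.2]
grip_width: 0.0565
grip_force: 0.0
```

Run:
```python
from h import *
print(apples(snap('wrist'),.049))
print(apples(snap('side'))); print(apples(snap('scene')))
print(units([.44,-.081,.25]))
```

```text
[(0.86, [72, 157, 161], [0.493, -0.239], 1196), (0.81, [80, 166, 170], [0.582, -0.241], 1537), (0.76, [78, 166, 170], [0.553, -0.201], 1377), (0.65, [82, 167, 171], [0.552, -0.279], 1481)]
[(0.71, [84, 155, 163], [0.578, -0.284], 146), (0.71, [83, 154, 163], [0.553, -0.32], 154), (0.71, [32, 64, 121], [0.252, 0.401], 553), (0.55, [29, 29, 30], [0.273, 0.308], 447), (0.48, [73, 97, 131], [0.671, 0.109], 2059)]
[(0.79, [78, 198, 204], [0.541, -0.195], 369), (0.74, [17, 104, 198], [0.255, 0.393], 176), (0.72, [52, 50, 50], [0.275, 0.299], 198), (0.71, [80, 199, 204], [0.566, -0.238], 401), (0.66, [72, 185, 191], [0.481, -0.237], 366), (0.64, [80, 195, 201], [0.54, -0.278], 409)]
[-2.25, -2.41, -0.84]
```

All four apples lie in the basket; one has been nudged to (0.582, -0.241), still inside. Next I look at the shaft from straight above.

Call:
move_arm:
  increments:
    - [0.6,-0.43,-0.5,0,0,0,0]
    - [0.6,-0.43,-0.5,0,0,0,0]
    - [0.6,-0.43,-0.5,0,0,0,0]
    - [0.6,-0.43,-0.5,0,0,0,0]
    - [0.6,-0.43,-0.43,0.4,0,0,0]
    - [0.6,0,0,0.48,0,0,0]
    - [0.6,0,0,0,0,0,0]
    - [0.6,0,0,0,0,0,0]

```text
time_s: 33.35
ee_pos: [0.4456, -0.0805, 0.1651]
eef_rot: [-3.141, 0.001, 0.0]
force: [-0.2, 0.6, 0.5]
grip_width: 0.0563
grip_force: 0.0
```

Run:
```python
from h import *
print(tool()[:3,3])
p=snap('wrist'); u,v=w2px(p,[.5165,-.081,.126]); print(u,v,w2px(p,[.5165,-.081,.1]))
x0,y0=int(u)-60,int(v)-45; print(x0,y0)
np.save('shaft.npy',p['pose']); cv2.imwrite('pics/shaft_raw.png',p['color'])
cv2.imwrite('pics/shaft.png',cv2.resize(p['color'][max(y0,0):y0+90,x0:x0+120],None,fx=6,fy=6,interpolation=cv2.INTER_CUBIC))
```

```text
[ 0.4456407  -0.08053373  0.16514972]
319.99534087735975 157.2615267509593 [319.87547145 157.48861629]
259 112
```

View pics/shaft.png

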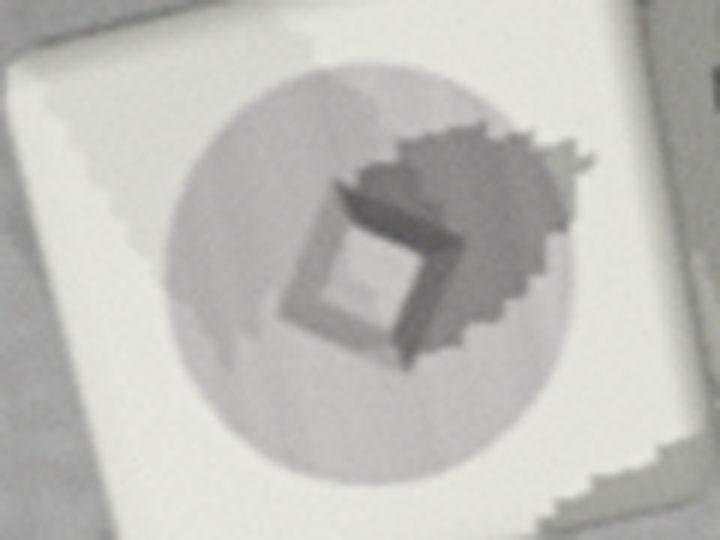

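Crop: the shaft's corners are at (340,183), (463,240), (407,368), (283,315), so its edges are turned 24° clockwise. Its centre is within 1 mm of my estimate. The crank must go on at yaw -114° (knob towards the basket). Next, the fork.

Call:
move_arm:
  increments:
    - [0.6,0,0,-0.6,0,0,0]
    - [0.6,0,0,-0.5,0,0,0]
    - [0.6,0.65,-0.39,0,0,0,0]
    - [0.6,0.65,-0.39,0,0,0,0]
    - [0.6,0.65,-0.39,0,0,0,0]
    - [0.6,0.65,-0.39,0,0,0,0]
    - [0.6,0.65,-0.39,0,0,0,0]
    - [0.6,0.65,-0.38,0,0,0,0]
    - [0.6,0,0,0,0,0,-0.1466]
    - [0.6,0,0,0,0,0,-0.1466]
    - [0.6,0,0,0,0,0,-0.1466]
    - [0.6,0,0,0,0,0,-0.1466]
    - [0.6,0,0,0,0,0,-0.1466]
    - [0.6,0,0,0,0,0,-0.1466]
    - [0.6,0,0,0,0,0,-0.1466]
    - [0.6,0,0,0,0,0,-0.1466]
    - [0.6,0,0,0,0,0,-0.1466]
    - [0.6,0,0,0,0,0,-0.1466]
    - [0.6,0,0,0,0,0,0]

```text
time_s: 35.3
ee_pos: [0.6409, 0.0358, 0.2207]
eef_rot: [3.141, -0.0, 1.468]
force: [1.0, 0.3, -0.8]
grip_width: 0.0565
grip_force: 0.0
```

Run:
```python
from h import *
o=ctrl.get_obs();print(o['ee_pos'],o['eef_rot'])
p=snap('wrist'); np.save('crank.npy',p['pose'])
print(w2px(p,[.64,.105,.13]),w2px(p,[.633,.031,.146]))
cv2.imwrite('pics/crank.png',cv2.resize(p['color'][30:330,120:520],None,fx=2,fy=2,interpolation=cv2.INTER_CUBIC))
```

```text
[0.64090106 0.03579913 0.22068399] [ 3.14081428e+00 -6.70652443e-05  1.46814543e+00]
[308.29774085 160.81477257] [309.12368099 258.8551668 ]
```

View pics/crank.png

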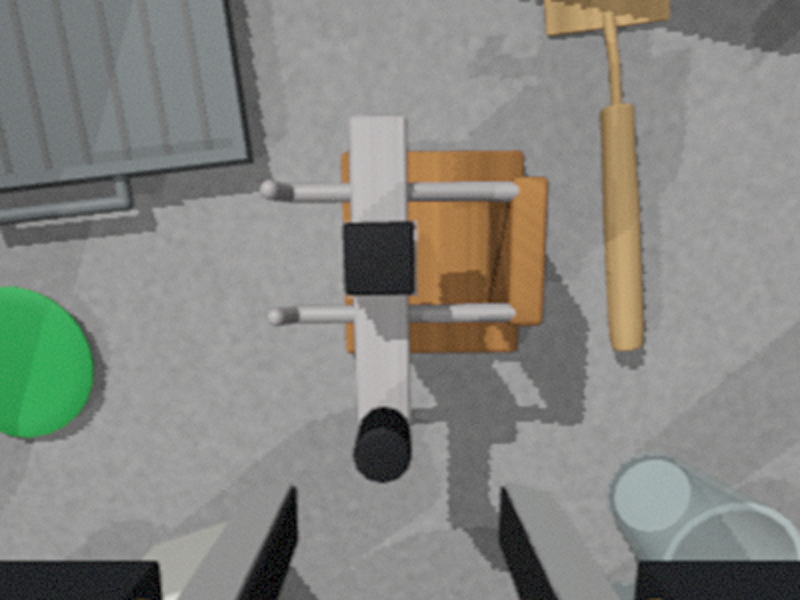

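Run:
```python
from h import *
p=snap('wrist'); g=lambda x,y,z: px2w(p,x/2+120,y/2+30,z)[:2]
b=g(379,257,.13);k=g(383,455,.146); a=g(378,117,.102); a2=g(384,408,.102)
print('block',b,'knob',k,'kd',np.hypot(*(k-b)),np.degrees(np.arctan2(*(k-b)[::-1])),'arm',a,a2,np.degrees(np.arctan2(*(a2-a)[::-1])))
c=a-(a-k)/np.linalg.norm(a-k)*.057; print('hub from arm end',c)
for q in (((290,190),(510,190)),((295,316),(510,312))):
    u,v=g(*q[0],.094),g(*q[1],.094); print('prong',u,v,np.degrees(np.arctan2(*(v-u)[::-1])))
print('tips',g(270,188,.1),g(278,316,.1))
```

```text
block [0.64143952 0.10668763] knob [0.63487749 0.03203034] kd 0.07494511904606396 -95.02312403568662 arm [0.64659255 0.16182935] [0.6354221  0.04123567] -95.29214019179584
hub from arm end [0.64146882 0.1050601 ]
prong [0.6057825  0.13868284] [0.6993919 0.1285541] -6.1754998883810375
prong [0.60025058 0.08558207] [0.69587488 0.07702173] -5.115516825176663
tips [0.59839857 0.13970647] [0.59379389 0.08675756]
```

Crop: grip block top at (379,257), knob at (383,455), and the knob distance comes out at 74.9 mm, which fits. The crank is at (0.6414, 0.1065), yaw -95°, with the prongs level beneath its arm.

Call:
move_arm:
  increments:
    - [0.6,0.5,-0.05,0,0,0,-0.0155]
    - [0.6,0.5,-0.05,0,0,0,0]
    - [0.6,0.41,-0.02,0,0,0,0]
    - [0.6,0,0,0.6,0,0,0]
    - [0.6,0,0,0.6,0,0,0]
    - [0.6,0,0,0.6,0,0,0]
    - [0.6,0,0,0.35,0,0,0]
    - [0.6,0,0,0.18,0,0,0]
    - [0.6,0,0,0,0,0,0]
    - [0.6,0,0,0,0,0,0]

```text
time_s: 36.4
ee_pos: [0.6417, 0.107, 0.1046]
eef_rot: [3.14, -0.0, 1.48]
force: [0.6, 0.5, 0.4]
grip_width: 0.0566
grip_force: 0.0
```

Run:
```python
from h import *
o=ctrl.get_obs();print(o['ee_pos'],o['eef_rot'],o['force'],units([.6414,.1065,.104]))
```

```text
[0.64166215 0.10697524 0.10461648] [ 3.14019865e+00 -2.86686464e-04  1.48040054e+00] [0.55938952 0.50684213 0.44314483] [-0.01, -0.0, 0.01]
```

Now I close with 50 N and lift slowly by 100 mm.

Call:
move_arm:
  increments:
    - [0.3,0,0,0,0,0,0]
    - [0.2,0,0,0,0,0,0]
    - [0.2,0,0,0,0,0,0]
    - [0.2,0,0,0,0,0,0]
    - [0.2,0,0,0,0,0,0]
    - [0.2,0,0,-0.2,0,0,0]
    - [0.2,0,0,-0.3,0,0,0]
    - [0.2,0,0,-0.4,0,0,0]
    - [0.2,0,0,-0.4,0,0,0]
    - [0.2,0,0,-0.4,0,0,0]
    - [0.2,0,0,-0.3,0,0,0]
    - [0.2,0,0,0,0,0,0]
  force: 50

```text
time_s: 37.6
ee_pos: [0.6419, 0.107, 0.2064]
eef_rot: [3.138, -0.001, 1.482]
force: [-0.1, 0.2, -2.7]
grip_width: 0.0279
grip_force: 50.0
```

Run:
```python
from h import *
o=ctrl.get_obs();print(o['ee_pos'],o['eef_rot'],o['force'],o['grip_width'],units([.517,-.0815,.19]))
p=snap('wrist'); cv2.imwrite('pics/held.png',cv2.resize(p['color'][150:480,160:500],None,fx=1.7,fy=1.7))
```

```text
[0.64188061 0.10704762 0.20641254] [ 3.13753312e+00 -8.26608870e-04  1.48169217e+00] [-0.06258123  0.19082152 -2.66305164] 0.02794820178715545 [-3.98, -2.15, 0.32]
```

View pics/held.png

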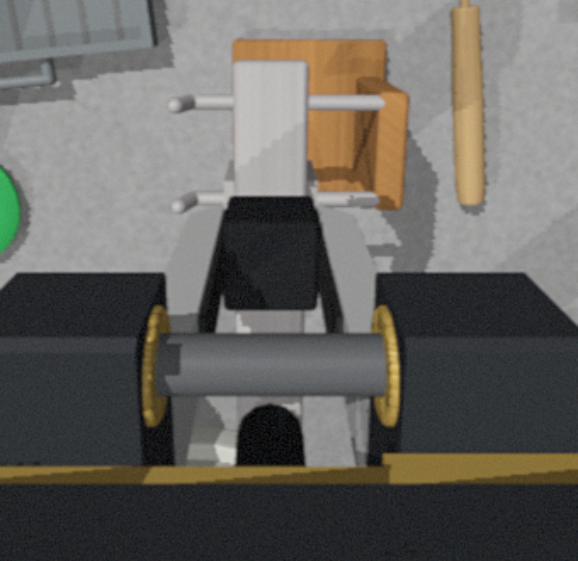

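The crank is held square in the fingers (block 28 mm wide, level) and is clear of the prongs. I turn it to yaw -114° and go above the shaft.

Call:
move_arm:
  increments:
    - [0.2,0,0,0,0,0,0.11]
    - [0.2,0,0,0,0,0,0.11]
    - [0.2,0,0,0,0,0,0.11]
    - [0.2,-0.3,-0.05,0,0,0,0]
    - [0.2,-0.6,-0.1,0,0,0,0]
    - [0.2,-0.6,-0.1,0,0,0,0]
    - [0.2,-0.6,-0.1,0,0,0,0]
    - [0.2,-0.6,-0.1,0,0,0,0]
    - [0.2,-0.6,-0.1,0,0,0,0]
    - [0.2,-0.6,-0.1,0,0,0,0]
    - [0.2,-0.58,-0.12,0,0,0,0]
    - [0.2,0,0,0,0,0,0]
    - [0.2,0,0,0,0,0,0]
    - [0.2,0,0,0,0,0,0]

```text
time_s: 39.05
ee_pos: [0.5149, -0.0815, 0.2029]
eef_rot: [-3.141, 0.0, 1.152]
force: [0.5, 0.6, -2.0]
grip_width: 0.028
grip_force: 50.0
```

Run:
```python
from h import *
o=ctrl.get_obs();print(o['ee_pos'],o['eef_rot'],o['force'],o['moment'],units([.516,-.0818,.166]))
```

```text
[ 0.51494878 -0.08147963  0.20293367] [-3.14080845e+00  1.07150492e-05  1.15212140e+00] [ 0.49388283  0.60746939 -2.00094488] [ 0.05219834 -0.06889522  0.03038184] [0.0, 0.02, 0.74]
```

Call:
move_arm:
  increments:
    - [0.2,0.01,0.02,0.3,0,0,0]
    - [0.2,0,0,0.3,0,0,0]
    - [0.2,0,0,0.2,0,0,0]
    - [0.2,0,0,0.1,0,0,0]
    - [0.2,0,0,0.1,0,0,0]
    - [0.2,0,0,0.06,0,0,0]
    - [0.2,0,0,0,0,0,0]

```text
time_s: 39.75
ee_pos: [0.516, -0.0818, 0.1504]
eef_rot: [-3.142, -0.0, 1.152]
force: [0.2, 0.7, -3.9]
grip_width: 0.0275
grip_force: 50.0
```

Call:
move_arm:
  increments:
    - [0.2,0,0,0.08,0,0,0]
    - [0.2,0,0,0.06,0,0,0]
    - [0.2,0,0,0.05,0,0,0]
    - [0.2,0,0,0.02,0,0,0]
    - [0.2,0,0,0.02,0,0,0]
    - [0.2,0,0,0,0,0,0]
    - [0.2,0,0,0,0,0,0]

```text
time_s: 40.45
ee_pos: [0.516, -0.0818, 0.1398]
eef_rot: [3.141, -0.0, 1.152]
force: [-3.5, 3.9, 6.3]
grip_width: 0.0276
grip_force: 50.0
```

Call:
move_arm:
  increments:
    - [0.5,0,0,0,0,0,0]
    - [0.6,0,0,0,0,0,0]
    - [0.6,0,0,0,0,0,0]
    - [0.6,0,0,-0.3,0,0,0]
    - [0.6,0,0,-0.6,0,0,0]
    - [0.6,0,0,-0.7,0,0,0]
    - [0.6,0,0,-0.6,0,0,0]
    - [0.6,-0.5,0,0,0,0,0]
    - [0.6,-0.5,0,0,0,0,0]
    - [0.6,-0.5,0,0,0,0,0]
    - [0.6,0,0,0,0,0,0]

```text
time_s: 41.55
ee_pos: [0.4846, -0.1524, 0.249]
eef_rot: [3.141, 0.0, 1.149]
force: [0.2, -0.6, 0.3]
grip_width: 0.0563
grip_force: 0.0
```

Run:
```python
from h import *
o=ctrl.get_obs();print(o['time_s'],o['ee_pos'],o['eef_rot'])
p=snap('wrist'); print('pred block',w2px(p,[.516,-.0818,.166]),'knob',w2px(p,[.4855,-.1503,.182]))
cv2.imwrite('pics/seated.png',cv2.resize(p['color'][30:330,120:520],None,fx=2,fy=2,interpolation=cv2.INTER_CUBIC))
```

```text
41.55 [ 0.48460653 -0.15236961  0.24898876] [3.14145760e+00 4.64836617e-04 1.14929867e+00]
pred block [318.4994523  149.07825659] knob [318.69107355 251.72779011]
```

View pics/seated.png

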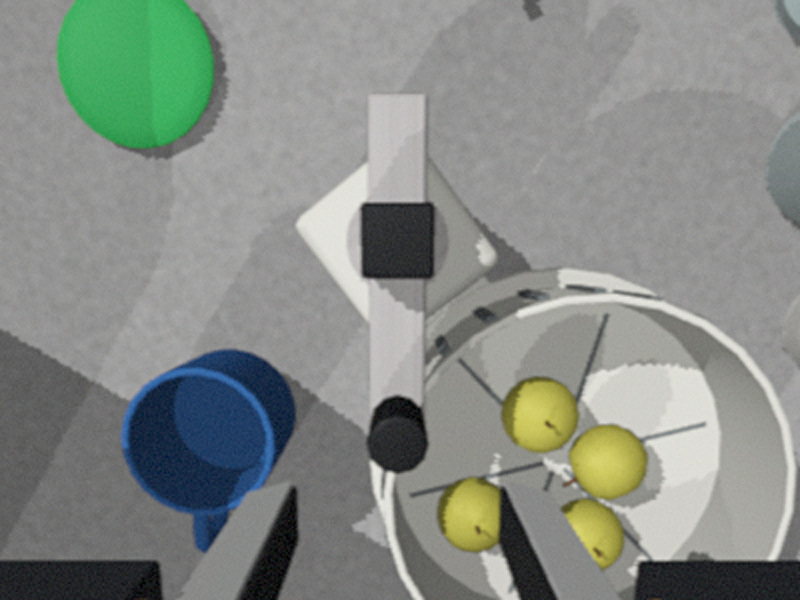

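Crop: the block at (397,240) and knob at (398,444) match the predicted seated pixels, so the crank is fully down. The four apples are in the basket. Next I grip the knob.

Call:
move_arm:
  increments:
    - [0.6,0.05,0,0.6,0,0,0]
    - [0.6,0,0,0.6,0,0,0]
    - [0.6,0,0,0.5,0,0,0]
    - [0.6,0,0,0.32,0,0,0]
    - [0.6,0,0,0,0,0,0]
    - [0.3,0,0,0,0,0,0]
    - [0.15,0,0,0,0,0,0]
    - [0.15,0,0,0,0,0,0]
    - [0.15,0,0,0,0,0,0]
    - [0.15,0,0,0,0,0,0]
  force: 25

```text
time_s: 42.6
ee_pos: [0.4866, -0.1483, 0.1483]
eef_rot: [3.141, -0.0, 1.152]
force: [-0.8, -0.4, 0.8]
grip_width: 0.0234
grip_force: 25.0
```

Call:
move_arm:
  increments:
    - [0.15,0.073,-0.464,0,0,0,0]
    - [0.15,0.213,-0.418,0,0,0,0]
    - [0.15,0.332,-0.332,0,0,0,0]
    - [0.15,0.418,-0.213,0,0,0,0]
    - [0.15,0.464,-0.073,0,0,0,0]

```text
time_s: 43.1
ee_pos: [0.4478, -0.0488, 0.1483]
eef_rot: [3.141, 0.001, 1.151]
force: [9.3, -7.3, -5.3]
grip_width: 0.0237
grip_force: 25.0
```

Run:
```python
from h import *
p=snap('wrist'); cv2.imwrite('pics/turn.png',p['color'][:, :])
```

```text
(no output)
```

View pics/turn.png

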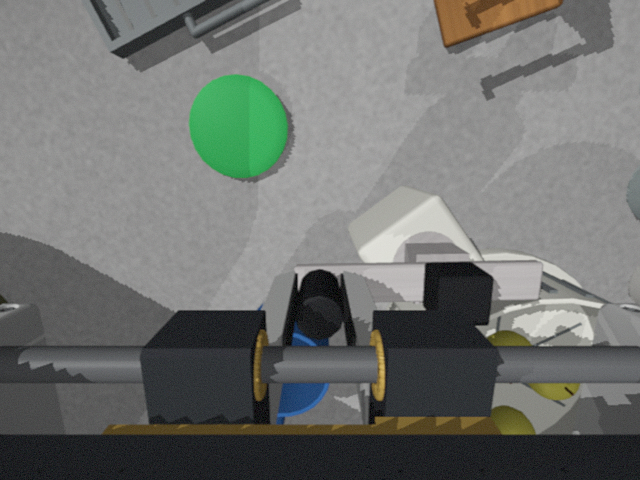

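The crank turned a quarter with the knob held (knob at (320,290), arm across to the block at (458,290)). I continue.

Call:
move_arm:
  increments:
    - [0.15,0.464,0.073,0,0,0,0]
    - [0.15,0.418,0.213,0,0,0,0]
    - [0.15,0.332,0.332,0,0,0,0]
    - [0.15,0.213,0.418,0,0,0,0]
    - [0.15,0.073,0.464,0,0,0,0]
    - [0.15,-0.073,0.464,0,0,0,0]
    - [0.15,-0.213,0.418,0,0,0,0]
    - [0.15,-0.332,0.332,0,0,0,0]
    - [0.15,-0.418,0.213,0,0,0,0]
    - [0.15,-0.464,0.073,0,0,0,0]
    - [0.15,-0.464,-0.073,0,0,0,0]
    - [0.15,-0.418,-0.213,0,0,0,0]
    - [0.15,-0.332,-0.332,0,0,0,0]
    - [0.15,-0.213,-0.418,0,0,0,0]
    - [0.15,-0.073,-0.464,0,0,0,0]

```text
time_s: 44.65
ee_pos: [0.4861, -0.1485, 0.148]
eef_rot: [3.14, -0.001, 1.151]
force: [9.0, 10.4, -6.7]
grip_width: 0.0237
grip_force: 25.0
```

Run:
```python
from h import *
o=ctrl.get_obs(); print(o['ee_pos'],o['force'],units([.4866,-.1483,.1483]))
for n in('scene','side'):
    p=snap(n); print(n,[a for a in apples(p)])
    for t in('crank','knob_mid'):
        print(t,[(round(r['conf'],2),r['centre'],int(r['mask'].sum())) for r in ctrl.cut_out(t,p)[:2]])
    print(w2px(p,[.516,-.0818,.14]),w2px(p,[.4855,-.1503,.16]))
```

```text
[ 0.48610886 -0.14850979  0.1480283 ] [ 8.96669483 10.41243915 -6.69920929] [0.01, 0.01, -0.01]
scene [(0.86, [75, 196, 201], [0.567, -0.253], 389), (0.75, [79, 203, 208], [0.551, -0.196], 359), (0.7, [17, 108, 204], [0.253, 0.393], 171), (0.68, [61, 154, 160], [0.529, -0.276], 386), (0.66, [57, 55, 55], [0.274, 0.299], 199), (0.56, [72, 181, 187], [0.481, -0.222], 358)]
crank [(0.94, [254.0, 291.6], 662), (0.36, [339.0, 260.8], 10743)]
knob_mid [(0.79, [254.4, 295.8], 743)]
[292.69190837 255.99438016] [257.44718227 264.29229357]
side [(0.88, [27, 27, 28], [0.273, 0.308], 417), (0.76, [30, 64, 123], [0.251, 0.402], 533), (0.72, [79, 144, 152], [0.587, -0.292], 181), (0.64, [57, 95, 100], [0.549, -0.319], 176), (0.42, [74, 140, 148], [0.572, -0.254], 22), (0.42, [76, 100, 134], [0.672, 0.103], 2253)]
crank [(0.94, [198.6, 333.5], 775), (0.47, [183.5, 308.9], 2667)]
knob_mid [(0.55, [198.5, 333.5], 746)]
[331.35251075 200.21315703] [348.29951127 178.28655144]
```

Call:
move_arm:
  increments:
    - [0.15,0.073,-0.464,0,0,0,0]
    - [0.15,0.213,-0.418,0,0,0,0]
    - [0.15,0.332,-0.332,0,0,0,0]
    - [0.15,0.418,-0.213,0,0,0,0]
    - [0.15,0.464,-0.073,0,0,0,0]
    - [0.15,0.464,0.073,0,0,0,0]
    - [0.15,0.418,0.213,0,0,0,0]
    - [0.15,0.332,0.332,0,0,0,0]
    - [0.15,0.213,0.418,0,0,0,0]
    - [0.15,0.073,0.464,0,0,0,0]
    - [0.15,-0.073,0.464,0,0,0,0]
    - [0.15,-0.213,0.418,0,0,0,0]
    - [0.15,-0.332,0.332,0,0,0,0]
    - [0.15,-0.418,0.213,0,0,0,0]
    - [0.15,-0.464,0.073,0,0,0,0]
    - [0.15,-0.464,-0.073,0,0,0,0]
    - [0.15,-0.418,-0.213,0,0,0,0]
    - [0.15,-0.332,-0.332,0,0,0,0]
    - [0.15,-0.213,-0.418,0,0,0,0]
    - [0.15,-0.073,-0.464,0,0,0,0]

```text
time_s: 47.05
ee_pos: [0.4866, -0.1487, 0.1481]
eef_rot: [3.14, -0.001, 1.151]
force: [9.0, 8.9, -4.2]
grip_width: 0.0234
grip_force: 25.0
```

Call:
move_arm:
  increments:
    - [0.15,0.073,-0.464,0,0,0,0]
    - [0.15,0.213,-0.418,0,0,0,0]
    - [0.15,0.332,-0.332,0,0,0,0]
    - [0.15,0.418,-0.213,0,0,0,0]
    - [0.15,0.464,-0.073,0,0,0,0]
    - [0.15,0.464,0.073,0,0,0,0]
    - [0.15,0.418,0.213,0,0,0,0]
    - [0.15,0.332,0.332,0,0,0,0]
    - [0.15,0.213,0.418,0,0,0,0]
    - [0.15,0.073,0.464,0,0,0,0]
    - [0.15,-0.073,0.464,0,0,0,0]
    - [0.15,-0.213,0.418,0,0,0,0]
    - [0.15,-0.332,0.332,0,0,0,0]
    - [0.15,-0.418,0.213,0,0,0,0]
    - [0.15,-0.464,0.073,0,0,0,0]
    - [0.15,-0.464,-0.073,0,0,0,0]
    - [0.15,-0.418,-0.213,0,0,0,0]
    - [0.15,-0.332,-0.332,0,0,0,0]
    - [0.15,-0.213,-0.418,0,0,0,0]
    - [0.15,-0.073,-0.464,0,0,0,0]

```text
time_s: 49.05
ee_pos: [0.4866, -0.149, 0.1483]
eef_rot: [3.139, -0.0, 1.151]
force: [7.7, 6.4, -2.4]
grip_width: 0.0237
grip_force: 25.0
```

Call:
move_arm:
  increments:
    - [0.15,0,0,0,0,0,0]
    - [0.4,0,0,0,0,0,0]
    - [0.6,0,0,0,0,0,0]
    - [0.6,0,0,0,0,0,0]
    - [0.6,0,0,-0.3,0,0,0]
    - [0.6,0,0,-0.6,0,0,0]
    - [0.6,0,0,-0.6,0,0,0]
    - [0.6,0,0,-0.5,0,0,0]
    - [0.6,0,0,0,0,0,0]
    - [0.6,0,0,0,0,0,0]

```text
time_s: 50.05
ee_pos: [0.4867, -0.1482, 0.2475]
eef_rot: [-3.141, 0.0, 1.152]
force: [-0.2, 0.5, -0.6]
grip_width: 0.0562
grip_force: 0.0
```

Run:
```python
from h import *
o=ctrl.get_obs();print(o['time_s'],o['ee_pos'],o['eef_rot'])
p=snap('wrist'); print('pred block',w2px(p,[.516,-.0818,.166]),'knob',w2px(p,[.4855,-.1503,.182]),apples(p,.049))
cv2.imwrite('pics/after.png',cv2.resize(p['color'][30:330,120:520],None,fx=2,fy=2,interpolation=cv2.INTER_CUBIC))
```

```text
50.05 [ 0.48667275 -0.14818953  0.2475422 ] [-3.14148912e+00  1.44784600e-05  1.15180583e+00]
pred block [318.52852189 155.55810145] knob [318.46508094 258.24817507] [(0.94, [80, 170, 174], [0.578, -0.254], 1179), (0.77, [66, 153, 157], [0.555, -0.279], 286), (0.75, [67, 144, 148], [0.49, -0.232], 1103), (0.6, [77, 164, 168], [0.557, -0.2], 1182)]
```

View pics/after.png

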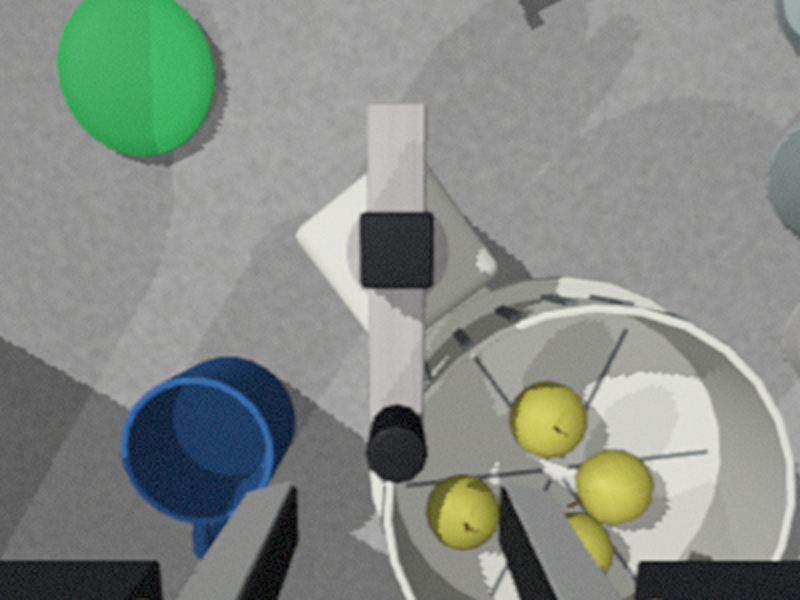

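After three turns the crank sits where it was: block at (397,249), knob at (397,452), all four apples in the basket. I regrip the block and lift it.

Call:
move_arm:
  increments:
    - [0.6,0.5,0,0,0,0,0]
    - [0.6,0.5,0,0,0,0,0]
    - [0.6,0.45,0,0,0,0,0]
    - [0.6,0,0,0.5,0,0,0]
    - [0.6,0,0,0.6,0,0,0]
    - [0.6,0,0,0.5,0,0,0]
    - [0.6,0,0,0.35,0,0,0]
    - [0.6,0,0,0.18,0,0,0]
    - [0.6,0,0,0,0,0,0]
    - [0.6,0,0,0,0,0,0]
    - [0.3,0,0,0,0,0,0]
    - [0.2,0,0,0,0,0,0]
    - [0.2,0,0,0,0,0,0]
    - [0.2,0,0,0,0,0,0]
    - [0.2,0,0,0,0,0,0]
  force: 50

```text
time_s: 51.65
ee_pos: [0.516, -0.0819, 0.1417]
eef_rot: [3.141, -0.0, 1.152]
force: [-0.0, 0.2, 1.9]
grip_width: 0.0275
grip_force: 50.0
```

Call:
move_arm:
  increments:
    - [0.2,0,0,-0.1,0,0,0]
    - [0.2,0,0,-0.2,0,0,0]
    - [0.2,0,0,-0.2,0,0,0]
    - [0.2,0,0,-0.25,0,0,0]
    - [0.2,0,0,-0.3,0,0,0]
    - [0.2,0,0,-0.3,0,0,0]
    - [0.2,0,0,0,0,0,0]
    - [0.2,0,0,0,0,0,0]

```text
time_s: 52.45
ee_pos: [0.5158, -0.0819, 0.2091]
eef_rot: [3.141, -0.0, 1.152]
force: [-0.3, 0.6, -3.2]
grip_width: 0.0277
grip_force: 50.0
```

Run:
```python
from h import *
o=ctrl.get_obs();print(o['time_s'],o['ee_pos'],o['eef_rot'],o['force'],o['grip_width'])
T=tool(); T[:3,:3]=R.from_euler('xyz',[np.pi,0,np.radians(84.9)]).as_matrix(); print('after turn:',units([.6405,.107,.2],T))
```

```text
52.45 [ 0.51584737 -0.08190798  0.20905517] [ 3.14130469e+00 -9.10979267e-05  1.15173867e+00] [-0.26688338  0.58105165 -3.19253499] 0.027698812608435448
after turn: [3.98, 2.15, 0.18]
```

Call:
move_arm:
  increments:
    - [0.2,0,0,0,0,0,-0.11]
    - [0.2,0,0,0,0,0,-0.11]
    - [0.2,0,0,0,0,0,-0.11]
    - [0.2,0.25,0.14,0,0,0,0]
    - [0.2,0.5,0.27,0,0,0,0]
    - [0.2,0.5,0.27,0,0,0,0]
    - [0.2,0.5,0.27,0,0,0,0]
    - [0.2,0.5,0.27,0,0,0,0]
    - [0.2,0.5,0.27,0,0,0,0]
    - [0.2,0.5,0.27,0,0,0,0]
    - [0.2,0.5,0.27,0,0,0,0]
    - [0.2,0.23,0.12,0,0,0,0]
    - [0.2,0,0,0,0,0,0]
    - [0.2,0,0,0,0,0,0]

```text
time_s: 53.85
ee_pos: [0.6404, 0.107, 0.2082]
eef_rot: [-3.14, 0.0, 1.48]
force: [-0.2, -0.6, -2.5]
grip_width: 0.0276
grip_force: 50.0
```

Run:
```python
from h import *
o=ctrl.get_obs();print(o['time_s'],o['ee_pos'],o['eef_rot'],units([.6407,.107,.108]),units([.6407,.107,.1057]))
```

```text
53.85 [0.64038914 0.10695242 0.20817289] [-3.14043289e+00  3.57765233e-04  1.48046712e+00] [0.0, 0.01, 2.0] [0.0, 0.01, 2.05]
```

Call:
move_arm:
  increments:
    - [0.2,0,0,0.3,0,0,0]
    - [0.2,0,0,0.4,0,0,0]
    - [0.2,0,0,0.4,0,0,0]
    - [0.2,0,0,0.35,0,0,0]
    - [0.2,0,0,0.25,0,0,0]
    - [0.2,0,0,0.15,0,0,0]
    - [0.2,0,0,0.1,0,0,0]
    - [0.2,0,0,0.04,0,0,0]
    - [0.2,0,0,0,0,0,0]
    - [0.2,0,0,0,0,0,0]

```text
time_s: 54.85
ee_pos: [0.641, 0.1068, 0.1101]
eef_rot: [3.141, -0.0, 1.482]
force: [0.2, -0.5, -2.3]
grip_width: 0.0274
grip_force: 50.0
```

Call:
move_arm:
  increments:
    - [0.2,0,0,0.04,0,0,0]
    - [0.2,0,0,0.04,0,0,0]
    - [0.2,0,0,0.01,0,0,0]
    - [0.2,0,0,0,0,0,0]
    - [0.2,0,0,0,0,0,0]

```text
time_s: 55.35
ee_pos: [0.6409, 0.1068, 0.1056]
eef_rot: [3.141, -0.0, 1.482]
force: [-2.8, -0.2, 5.2]
grip_width: 0.0275
grip_force: 50.0
```

Contact on the prongs. I release, lift, back off and check.

Call:
move_arm:
  increments:
    - [0.4,0,0,0,0,0,0]
    - [0.6,0,0,0,0,0,0]
    - [0.6,0,0,0,0,0,0]
    - [0.6,0,0,-0.3,0,0,0]
    - [0.6,0,0,-0.6,0,0,0]
    - [0.6,0,0,-0.7,0,0,0]
    - [0.6,0,0,-0.7,0,0,0]
    - [0.6,-0.7,0,0,0,0,0]
    - [0.6,-0.7,0,0,0,0,0]
    - [0.6,0,0,0,0,0,0]
    - [0.6,0,0,0,0,0,0]
    - [0.6,0,0,0,0,0,0]

```text
time_s: 56.55
ee_pos: [0.6346, 0.0378, 0.2204]
eef_rot: [3.141, -0.0, 1.482]
force: [-0.7, -0.5, 0.7]
grip_width: 0.0562
grip_force: 0.0
```

Run:
```python
from h import *
o=ctrl.get_obs();print(o['time_s'],o['ee_pos'],o['force'])
p=snap('wrist'); print('pred block',w2px(p,[.641,.107,.13])*2-[240,60],'knob',w2px(p,[.6345,.0322,.146])*2-[240,60])
cv2.imwrite('pics/hung.png',cv2.resize(p['color'][30:330,120:520],None,fx=2,fy=2,interpolation=cv2.INTER_CUBIC))
print(apples(snap('scene')))
for t in('mug','tumbler','jar','soap','lidrest'):
    pass
```

```text
56.55 [0.63456032 0.03778907 0.22044017] [-0.70753729 -0.49384369  0.74899549]
pred block [398.05828949 259.64024797] knob [398.28957771 457.90026482]
[(0.91, [62, 149, 155], [0.479, -0.228], 370), (0.63, [74, 182, 188], [0.567, -0.249], 404), (0.61, [16, 89, 176], [0.257, 0.38], 86), (0.6, [57, 151, 157], [0.533, -0.278], 364), (0.58, [48, 46, 46], [0.276, 0.3], 187), (0.56, [73, 202, 207], [0.547, -0.195], 327)]
```

View pics/hung.png

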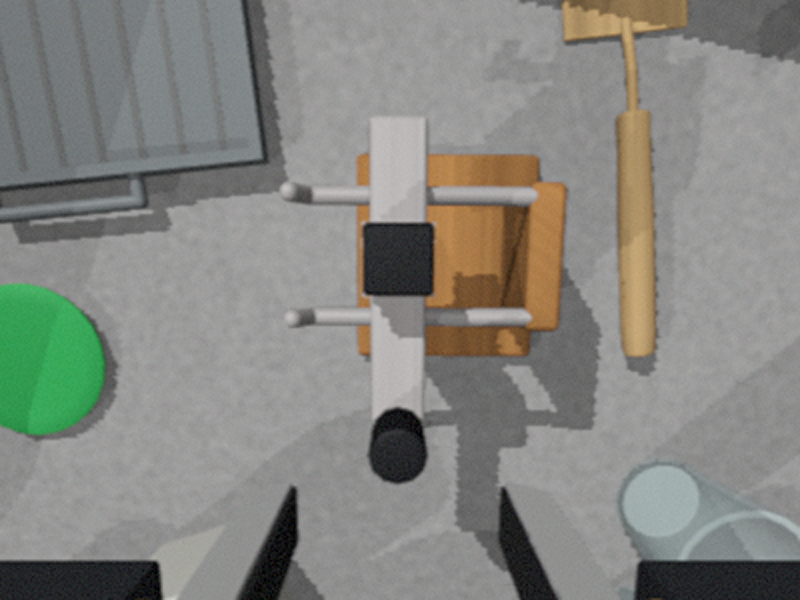

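The crank hangs as before: block at (398,259) and knob at (398,455), both as predicted, arm across both prongs. The apples are in the basket and the gripper is clear, so I hand in.

```bash
python3 -c "
from station import ctrl; print(ctrl.hand_in())"
```

```text
the job is handed in; nothing more can be done
None
```

I lowered all four apples into the basket, turned the crank three full turns clockwise on the shaft, and hung it back on its hook with the knob on the same side; the job was handed in at about 57 s, and the hand-in gave no verdict.

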